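# Drive stuck glass insulators out of conduit stubs and pack them

### The job

Some of the three conduit stubs on the jig have a green glass insulator stuck inside. Using the wooden-handled drift, push each insulator right out of the far end of its tube onto the catch rails (do not touch an insulator with the gripper while it is in a tube), and lay the drift back down on the black rubber mat. Lower every insulator gently, never dropped, into the deep blue crate so that each lies on the crate's floor, and leave the radio, valve, speaker frame and bracket undisturbed.

Things in the scene. Friction and masses are not known exactly. Their poses are not given: they have to be found in the camera images.
- jig: fixed jig: dark wooden base 250 x 205 x 12 mm carrying three parallel steel tubes A, B, C along its own y axis, at jig x = -85, 0, +85 mm, each 90 mm long with bore 40 mm, outside 48 mm, bore axis 60 mm above the bench. Origin on the bench, straight under the middle tube's far end. Push towards +y. A slot 18 mm wide along each tube's top shows whether a plug is inside.
- entry_b (a point): centre of the bore at the entry end of the middle tube B (jig y = -90 mm, 60 mm up), where the drift goes in; tubes A and C are alike, 85 mm to either side along jig x
- exit_b (a point): centre of the bore at the far end of tube B (jig y = 0, 60 mm up), where the plug comes out; A and C alike. A plug in a tube lies on the bore's floor, its centre 58 mm above the bench; it stays put unless pushed
- shoe_spot_b (a point): underside of the orange spring shoe half way along tube B (A and C alike) that presses on the plug through the slot and makes it stick: pushing takes some 6 to 15 N. Its top is at most 95 mm above the bench. With no plug under it, it drops to 72 mm above the bench at lowest; a rod on the plug's centre line passes below it
- rails_b (a point): middle of the catch rails of tube B (A and C alike): two brass bars, outer edges 30 mm apart, from jig y = 0 to 102 mm, then a rubber stop with its top at 52 mm. A plug pushed out stays on them lying along jig y, its centre about 56 mm above the bench, its sides free to be gripped from above
- plug_a: green glass plug insulator A: capsule shape with round ends, 60 mm long, 36 mm diameter, about 0.12 kg; origin at its centre, its own y axis along its length. If present it starts stuck in the jig's tube A (at jig x = -85 mm), its centre 39 to 51 mm short of the tube's far end. May be absent (that tube is then empty).
- plug_b: green glass plug insulator B: capsule shape with round ends, 60 mm long, 36 mm diameter, about 0.12 kg; origin at its centre, its own y axis along its length. If present it starts stuck in the jig's tube B (the middle one), its centre 39 to 51 mm short of the tube's far end. May be absent (that tube is then empty).
- plug_c: green glass plug insulator C: capsule shape with round ends, 60 mm long, 36 mm diameter, about 0.12 kg; origin at its centre, its own y axis along its length. If present it starts stuck in the jig's tube C (at jig x = +85 mm), its centre 39 to 51 mm short of the tube's far end. May be absent (that tube is then empty).
- drift: the drift, a loose push rod, 0.22 kg: pale wooden handle 70 mm long and 28 mm square, and a round steel rod 12 mm thick (brass end 16 mm thick) that stands 120 mm out of the handle along the drift's own +x axis, centred in the handle. Origin at the middle of the handle's underside; the rod's axis is 14 mm above it. It starts lying on the mat.
- drift_grip (a point): point on the drift's axis near its balance point, where to grip the handle: 10 mm ahead (+x) of the handle's middle, 14 mm above the underside
- drift_mid (a point): point on the drift's axis midway along its whole length of 190 mm (60 mm ahead of the handle's middle)
- drift_tip (a point): centre of the rod's flat brass end face, 155 mm ahead of the handle's middle, 145 mm ahead of drift_grip
- mat: fixed black rubber mat lying flat, 260 mm along its own x, 150 mm along its own y, 3 mm thick; origin at the centre of its underside
- crate: fixed deep blue crate, outside 240 mm along its own x, 126 mm along its own y, 75 mm high, walls 6 mm; origin at the centre of its underside. Grey padded floor 8 mm up; three cradles along its y at crate x = -66, 0, +66 mm, each between two cork ribs 6 mm high, 28 mm apart, that stop an insulator rolling; one lying there has its centre 26 mm above the bench.
- radio: bystander: old brown open-backed bakelite radio, 220 x 100 x 140 mm; origin at the centre of its underside
- valve: bystander: smoky glass vacuum tube standing up, 46 mm diameter, 97 mm high; origin at the centre of its underside
- speaker: bystander: tin speaker frame, a shallow cone 124 mm across, 35 mm high; origin at the centre of its underside
- bracket: bystander: bent steel chassis bracket, 145 x 40 x 70 mm; origin at the centre of its foot's underside

How it is judged:
By the outcome, as a careful person would: the job done as asked, in the order asked, and still so for the second after the job is handed in, with the robot touching nothing.
Of plug_a, plug_b, plug_c only 2 to 3 are there at a start; the rules pass over those that are not, and their reading is None.
At some moment in a run one of drift may be knocked a few centimetres aside while the robot is not near it.
It also fails if it takes over 210 s, if anything falls off the work surface, if the arm or the gripper's body presses on something with over 40 N, if the wrist force passes 120 N, or if a joint passes its speed limit or range.

### The arm

A 6-joint arm with a two-finger parallel gripper is mounted at the origin on the work surface. World frame = base frame: x ahead of the robot, y to its left, z up, the work surface at z = 0. Lengths are in mm, angles in degrees, forces in N, time in s.
With the tool pointing down it reaches from about 300 to 850 mm from the base axis. Payload 4.2 kg.
Tool frame: the origin (TCP) lies midway between the tips of the shut fingers; the grasp point (between the pads) lies 19 mm behind it (env.grasp_offset is the distance from the TCP to the grasp point, in mm); z points along the fingers, y is the line along which they close (so a half turn about z gives the same grasp; the last joint's range is limited). The gripper opens to 91 mm and grips with 3 to 60 N. Pads are 32 mm wide; open, the fingers measure 118 mm over their backs; the gripper's body (76 mm by 178 mm) begins 60 mm behind the grasp point.
Start: joints at [-70.245, 18.312, 89.639, -0, 72.044, -1.146], TCP at [205.143, -537.178, 213.976] pointing down, gripper open.
Joint ranges: [-177.97, 177.97], [-48.28, 115.42], [12.27, 149.76], [-77.06, 257.06], [2.81, 150.46], [-146.56, 146.56]. Speed limits (degrees/s): [147.25, 147.25, 180, 180, 180, 180].

### API

Orientations are given as [roll, pitch, yaw] about the fixed x, y, z axes, in that order (R = Rz(yaw) Ry(pitch) Rx(roll)).
In Python, from workcell import env, optics gives the robot as it stands. The module is installed in compiled form; this text tells all that it offers.
- The arm moves only by the tool send_rows, never from a script. Its argument "targets" is a list that holds one entry, the list of rows, each a list of 7 numbers: the turn, a rotation vector about the world's x, y, z scaled (see below), then the shift along the world's x, y, z scaled (see below), then the closure, from -1 (fully open) to 1 (shut). In form: [[[rx, ry, rz, x, y, z, gripper], ...]]. A call has 1 to 12 rows; each row shifts and turns the commanded pose from where the row before left it; what a row does not reach is not made up. The controller multiplies each number of a shift by 0.2 m and each number of a turn by pi/2 rad. A row lasts 1/10 s, in which the tool goes at most 50 mm and 8.59 degrees, less where a joint would pass 70% of its speed; a pose out of reach is approached as far as the arm can. A call with a number of a shift or a turn outside -1 to 1 is refused whole. A call with a gripper value outside its range is refused whole. The fingers move at their own pace and stop on an object; "grip_force" is the grip in N (left out, the last holds). Time passes only in rows, so rows that do not move let the fingers close. It gives the time, the measured TCP pose, the force, the opening and the grip force at its end, in the units of the state.
- env.state(): the state, without advancing time (a new reading comes with each control period).
- optics.grab_frame(name): name is "side" or "top" or "wrist"; returns (picture, depth): 384x512x3 uint8, red, green, blue; 384x512 float32, mm along the optical axis (not along the pixel's ray), 0 where there is no reading.
- optics.camera_info(name): a dict with "camera_matrix" (3x3 intrinsics, pixels), "R" (3x3) and "t" (3): a world point X has camera coordinates R X + t; the wrist camera has in their place "mount" (4x4, takes a point from camera to tool coordinates, whose origin is the TCP and whose axes are the flange's). Camera axes: x right, y down, z forward; pixel columns grow to the right and rows downward; lengths in mm; the calibration is good to about 2 mm. A picture is of the moment at which its call begins: read the wrist's pose just before it. camera_info takes no time and is no camera call.
- env.job_done(): hands the job in; it is judged then, once.
Trained networks look in the newest picture that a camera, given by its name, has taken for a name from the list of things; names that differ only in an ending like _2 or _b are one class to them, and where a whole thing is asked for, a point or a joint stands for the part that bears it (a point fixed in the world has none). Each returns a list of dicts, best first, with "conf" (0 to 1); they miss things now and then, are a little off and sometimes report something else, mostly with a low value. They report only what shows in the picture. A call takes as long as a camera call.
- optics.silhouettes(camera, name): "mask" (384x512 bool, what is visible of it) and "at" ([column, row] in pixels, amid what is visible of it).
- optics.place_of(camera, name): "at" ([column, row] in pixels: a listed point, or the origin of a listed thing).
The state is a dict: "time_s": time; "qpos": joint angles; "qvel": joint speeds; "effort": joint torques, N m; "ee_pos": TCP position; "ee_rot": TCP orientation; "force": force on the tool from outside, world axes, zero at the start; "torque": the same for the moment, N m; "gripper_width": finger opening in mm; "gripper_force": force on a finger pad.
Only numpy, scipy, OpenCV 4.12 (cv2) and the standard library are available. Lean on these libraries where they do the work, as an engineer would, in place of code of your own. Each camera call takes 0.05 s, during which the arm holds its last target. There are 200 camera calls.

## Working session

There is one attempt and no reset: what is moved stays moved. The work goes in short steps, Python scripts to look and compute and a tool call to move; the robot and the scene stay as the last step left them, time stands still between calls to the robot, and variables do not carry over. Pictures are saved under pics/ and viewed, at most 14 in all, crops included, and the job is handed in when it is done.

Besides the shell and the picture viewer there is one more tool, called after "Request:" as name([rows], argument=value, ...), one row to a line, values as JSON. send_rows: Moves the arm, as the interface text tells. Its arguments: {"type":"object","properties":{"targets":{"type":"array"},"grip_force":{"type":"number"}},"required":["targets"]}

```bash
mkdir -p pics; cat > h.py <<'E'
import numpy as np, cv2
from scipy.spatial.transform import Rotation as Ro
from workcell import env, optics
def cam(name, st=None):
    c=optics.camera_info(name); K=np.array(c["camera_matrix"])
    if name=="wrist":
        st=st or env.state(); M=np.array(c["mount"])
        T=np.eye(4); T[:3,:3]=Ro.from_euler('xyz',st["ee_rot"],degrees=True).as_matrix(); T[:3,3]=st["ee_pos"]
        W=np.linalg.inv(T@M); return K,W[:3,:3],W[:3,3]
    return K,np.array(c["R"]),np.array(c["t"])
def ray_z(C,px,z):
    K,R,t=C; d=R.T@np.linalg.inv(K)@np.array([px[0],px[1],1.]); o=-R.T@t
    return o+d*(z-o[2])/d[2]
def cloud(C,depth):
    K,R,t=C; v,u=np.mgrid[:depth.shape[0],:depth.shape[1]]
    p=np.stack([(u-K[0,2])/K[0,0]*depth,(v-K[1,2])/K[1,1]*depth,depth],-1)
    return (p-t)@R
def proj(C,X):
    K,R,t=C; p=K@(R@np.array(X,float)+t); return p[:2]/p[2]
def save(n,im): cv2.imwrite(f"pics/{n}.png",im[:,:,::-1])
E
python3 - <<'E'
from h import *
print(env.state())
for n in ("top","side"):
    im,d=optics.grab_frame(n); save(n+"1",im); np.savez(f"{n}1.npz",im=im,d=d)
    C=cam(n); print(n,-C[1].T@C[2],C[0].round(1).tolist())
    for o,z in (("entry_b",60),("exit_b",60),("rails_b",50),("drift_grip",17),("drift_tip",17),("drift_mid",17),("mat",3),("crate",8),("plug_a",58),("jig",0)):
        r=optics.place_of(n,o); print(o,[(np.round(q["at"]).tolist(),round(q["conf"],2),ray_z(C,q["at"],z).round().tolist()[:2]) for q in r[:4]])
E
```

```text
{'time_s': 0.0, 'qpos': array([-7.02436013e+01,  1.83523878e+01,  8.97073080e+01, -1.38772333e-03,
        7.20410481e+01, -1.14608171e+00]), 'qvel': array([ 0.00155032, -0.01245269, -0.03025601,  0.00836389,  0.06673116,
        0.08376783]), 'effort': array([-1.24298440e-03, -4.12459016e+01, -2.31975031e+01,  7.26688164e-02,
        4.58848535e-02, -1.73634344e-04]), 'ee_pos': array([ 204.97152512, -536.69398522,  213.10666096]), 'ee_rot': array([-1.79899250e+02, -6.95943475e-04,  2.09029089e+01]), 'force': array([-0.16244904, -0.05320482,  0.86305885]), 'torque': array([-0.04882101,  0.00416996, -0.03756071]), 'gripper_force': 0.0, 'gripper_width': 91.30316154221387}
top [ 500.97292781  -26.43505625 1204.18747888] [[436.6, 0.0, 251.4], [0.0, 436.6, 192.6], [0.0, 0.0, 1.0]]
entry_b [([288.0, 228.0], 0.91, [530.0, -92.0]), ([252.0, 228.0], 0.31, [533.0, 4.0])]
exit_b [([250.0, 224.0], 0.57, [542.0, 8.0])]
rails_b [([231.0, 223.0], 0.69, [547.0, 59.0])]
drift_grip [([397.0, 254.0], 0.91, [454.0, -381.0])]
drift_tip [([345.0, 268.0], 0.57, [421.0, -243.0])]
drift_mid [([379.0, 260.0],
[... 582 characters left out ...]
[332.0, 228.0], 0.74, [758.0, -183.0]), ([273.0, 161.0], 0.68, [688.0, 207.0]), ([236.0, 183.0], 0.61, [552.0, 73.0])]
drift_grip [([211.0, 319.0], 0.88, [456.0, -387.0]), ([235.0, 192.0], 0.63, [549.0, 78.0])]
drift_tip [([191.0, 267.0], 0.68, [418.0, -237.0]), ([239.0, 209.0], 0.45, [550.0, -18.0])]
drift_mid [([203.0, 299.0], 0.59, [441.0, -335.0])]
mat [([214.0, 302.0], 0.83, [463.0, -332.0]), ([234.0, 180.0], 0.54, [555.0, 186.0])]
crate [([200.0, 171.0], 0.98, [446.0, 253.0])]
plug_a [([272.0, 201.0], 0.64, [634.0, -52.0]), ([205.0, 201.0], 0.58, [459.0, -25.0]), ([200.0, 171.0], 0.16, [449.0, 154.0])]
jig [([238.0, 212.0], 0.89, [549.0, -3.0]), ([201.0, 298.0], 0.57, [438.0, -315.0])]
```

```bash
python3 - <<'E'
import cv2
a=cv2.imread("pics/top1.png"); cv2.imwrite("pics/top1z.png",cv2.resize(a[130:330,90:440],None,fx=2.28,fy=2.28,interpolation=cv2.INTER_CUBIC))
E
```

```text
(no output)
```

View pics/top1z.png

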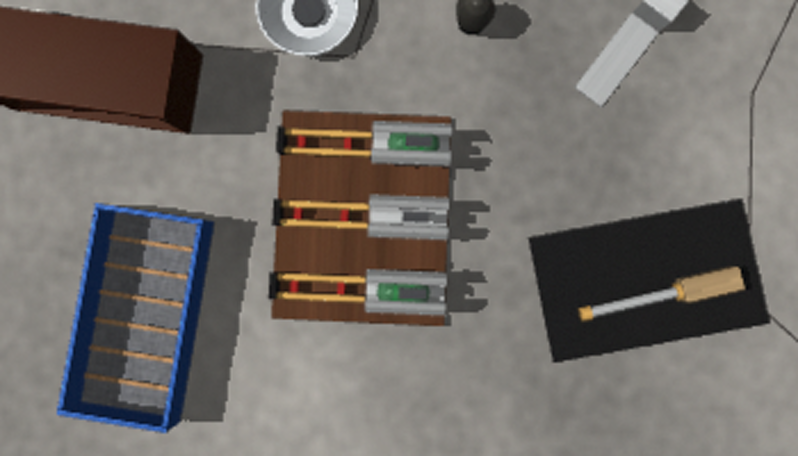

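View pics/side1.png

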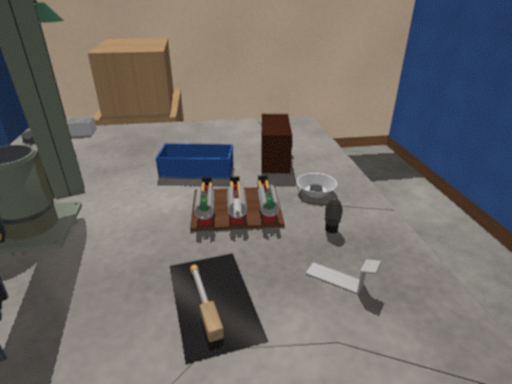

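Tubes A and C (top view: bottom and top) show green; B is empty. The drift lies on the mat with its tip towards the jig (zoomed picture 585,313), and the crate is to the left. Next I'll fit the poses using depth.

```bash
cat > fit.py <<'E'
from h import *
def rect(P): 
    (c,s,a)=cv2.minAreaRect(P[:,:2].astype(np.float32)); return np.round(c,1).tolist(),np.round(s,1).tolist(),round(a,2)
E
python3 - <<'E'
from fit import *
f=np.load("top1.npz"); im,d=f["im"].astype(int),f["d"]; C=cam("top"); P=cloud(C,d); ok=d>0
x,y,z=P[...,0],P[...,1],P[...,2]; r,g,b=im[...,0],im[...,1],im[...,2]
# tubes: tall points in jig area
for nm,lo,hi in (("A",430,495),("B",495,575),("C",575,660)):
    m=ok&(x>lo)&(x<hi)&(y>-130)&(y<40)&(z>66)&(z<98)
    print(nm,m.sum(),rect(P[m]),P[m].mean(0).round(1))
m=ok&(x>400)&(x<680)&(y>-140)&(y<140)&(z>5)&(z<18)&(r>b+15)
print("base",rect(P[m]),np.percentile(z[m],[5,50,95]))
m=ok&(b>r+50)&(x>300)&(x<600)&(y>130)&(z>60); print("crate rim",m.sum(),rect(P[m]),np.median(z[m]))
m=ok&(r<45)&(g<45)&(b<45)&(y<-150)&(x>330)&(x<600)&(z<20); m=cv2.morphologyEx(m.astype(np.uint8),2,np.ones((3,3)))>0
print("mat",rect(P[m]))
m2=ok&(r>120)&(y<-170)&(y>-470)&(x>380)&(x<520)&(z>8)&(z<60)&(r>b+30); print("handle/tip",m2.sum())
n,l,s,c=cv2.connectedComponentsWithStats(m2.astype(np.uint8))
for i in range(1,n):
    if s[i,4]>5: print(s[i],rect(P[l==i]),P[l==i].mean(0).round(1))
E
```

```text
A 536 ([454.8, -35.9], [89.4, 48.0], 86.22) [455.3 -34.8  77.8]
B 431 ([539.5, -41.3], [89.5, 47.7], 86.43) [539.  -42.2  78.2]
C 522 ([624.8, -46.6], [88.7, 47.8], 88.33) [623.  -47.   77.8]
base ([543.4, 14.0], [204.6, 250.3], 86.18) [ 8.66656302 12.4361204  15.946789  ]
crate rim 654 ([434.6, 275.5], [127.0, 240.2], 79.69) 75.07495222805767
mat ([459.4, -324.0], [148.1, 258.3], 8.96)
handle/tip 314
[386 247  30  15 286] ([453.9, -387.9], [26.3, 75.8], 11.84) [ 454.3 -388.1   31.2]
[344 264   6   6  28] ([425.2, -245.7], [13.0, 13.5], 89.36) [ 424.6 -245.8   23.8]
```

Request:
send_rows([
  [[0,0,0.0815,0.1123,0.0721,-0.01,-1],[0,0,0.0815,0.1123,0.0721,-0.01,-1],[0,0,0.0815,0.1123,0.0721,-0.01,-1],[0,0,0.0815,0.1123,0.0721,-0.01,-1],[0,0,0.0815,0.1123,0.0721,-0.01,-1],[0,0,0.0815,0.1123,0.0721,-0.01,-1],[0,0,0.0815,0.1123,0.0721,-0.01,-1],[0,0,0.0815,0.1123,0.0721,-0.01,-1],[0,0,0.0815,0.1123,0.0721,-0.01,-1],[0,0,0.0815,0.1123,0.0721,-0.01,-1],[0,0,0.0815,0.1123,0.0721,-0.01,-1],[0,0,0,0,0,0,-0.4]],
])

```text
time_s: 2.3
ee_pos: [454.4, -376.9, 191.6]
ee_rot: [179.9, -0.0, 101.8]
force: [-0.1, -0.6, 0.1]
gripper_width: 85.7
gripper_force: 0.0
```

```bash
cat >> fit.py <<'E'
def drift():
    st=env.state(); im,d=optics.grab_frame("wrist"); C=cam("wrist",st); P=cloud(C,d); im=im.astype(int)
    r,g,b=im[...,0],im[...,1],im[...,2]; z=P[...,2]
    m=(d>0)&(r>110)&(r>b+30)&(z>12)&(z<60)
    n,l,s,c=cv2.connectedComponentsWithStats(m.astype(np.uint8))
    for i in range(1,n):
        if s[i,4]>60: print(s[i].tolist(),rect(P[l==i]),np.percentile(P[l==i][:,2],[10,50,90]).round(1))
    return im,d,C
E
python3 - <<'E'
from fit import *
s=env.state(); print(s["time_s"],s["ee_pos"],s["ee_rot"],s["gripper_width"])
im,d,C=drift(); save("w1",im)
E
```

```text
2.3 [ 454.40926914 -376.86515864  191.55509557] [ 1.79945807e+02 -4.31703061e-02  1.01831018e+02] 85.66853052254967
[245, 36, 16, 16, 213] ([425.3, -245.3], [15.0, 12.9], 11.3) [20.1 23.  24.5]
[240, 151, 26, 70, 1725] ([455.1, -387.6], [27.6, 75.8], 11.15) [27.8 29.9 31. ][ WARN:0@0.386] global loadsave.cpp:1063 imwrite_ Unsupported depth image for selected encoder is fallbacked to CV_8U.
```

View pics/w1.png

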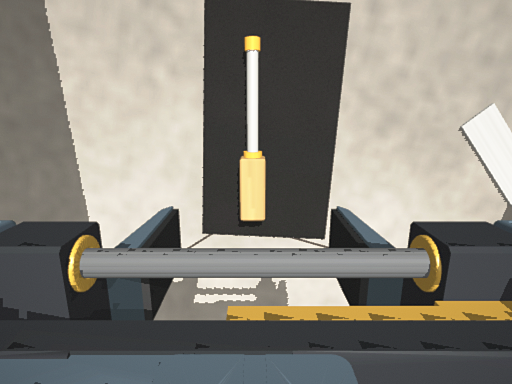

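The wrist view shows the drift at columns 240-266, with the handle in rows 151-220 and the tip at row 36, right under the tool. Descending to grip.

Request:
send_rows([
  [[0,0,0,-0.0045,-0.0175,-0.15,-0.4],[0,0,0,0,0,-0.2,-0.4],[0,0,0,0,0,-0.2,-0.4],[0,0,0,0,0,-0.2,-0.4],[0,0,0,0,0,-0.1,-0.4],[0,0,0,0,0,-0.06,-0.4],[0,0,0,0,0,-0.018,-0.4],[0,0,0,0,0,0,-0.4],[0,0,0,0,0,0,-0.4]],
])

```text
time_s: 3.25
ee_pos: [452.0, -382.9, 7.8]
ee_rot: [179.9, 0.1, 101.6]
force: [-0.4, -0.2, -0.1]
gripper_width: 64.2
gripper_force: 0.0
```

Request:
send_rows([
  [[0,0,0,0.005,0.01,-0.005,1],[0,0,0,0,0,0,1],[0,0,0,0,0,0,1],[0,0,0,0,0,0,1],[0,0,0,0,0,0,1],[0,0,0,0,0,0,1],[0,0,0,0,0,0,1],[0,0,0,0,0,0,1]],
], grip_force=45)

```text
time_s: 4.05
ee_pos: [452.4, -380.1, 5.5]
ee_rot: [180.0, 0.0, 101.6]
force: [1.3, 0.3, 1.2]
gripper_width: 27.7
gripper_force: 45.0
```

Request:
send_rows([
  [[0,0,0,0,0,0,1],[0,0,0,0,0,0.05,1],[0,0,0,0,0,0.15,1],[0,0,0,0,0,0.2,1],[0,0,0,0,0,0.15,1],[0,0,0,0,0,0.1,1],[0,0,0,0,0,0,1],[0,0,0,0,0,0,1]],
])

```text
time_s: 4.85
ee_pos: [451.8, -379.7, 134.9]
ee_rot: [-180.0, -0.0, 101.6]
force: [-0.4, 0.6, -2.1]
gripper_width: 27.6
gripper_force: 45.0
```

```bash
python3 - <<'E'
from fit import *
s=env.state(); print(s["time_s"],s["ee_pos"],s["ee_rot"],s["gripper_width"])
im,d,C=drift(); 
P=cloud(C,d); K,R,t=C
# rod: bright points 40..140 ahead of tool in tool frame
Rt=Ro.from_euler('xyz',s["ee_rot"],degrees=True).as_matrix(); Q=(P-s["ee_pos"])@Rt
m=(d>0)&(abs(Q[...,1])<12)&(Q[...,0]>45)&(Q[...,0]<170)&(abs(Q[...,2])<25)
q=Q[m]
for a in range(45,165,10):
    k=q[(q[:,0]>a)&(q[:,0]<a+10)]
    if len(k): print(a+5,len(k),k.mean(0).round(1),k[:,2].min().round(1),k[:,0].max().round(1))
E
```

```text
4.85 [ 451.75528558 -379.73444657  134.92712308] [-1.79969233e+02 -3.39733942e-02  1.01583414e+02] 27.63980035802569
50 489 [ 50.    0.5 -15.5] -18.4 55.0
60 501 [ 59.9   0.5 -15.6] -18.1 65.0
70 524 [ 69.9   0.5 -15.6] -18.2 74.8
80 566 [ 80.    0.3 -15.5] -18.5 85.0
90 596 [ 90.    0.4 -15.4] -18.4 95.0
100 630 [100.    0.5 -15.6] -18.4 105.0
110 650 [110.1   0.5 -15.6] -18.7 115.0
120 92 [115.8   0.5 -15.3] -17.7 117.1
```

Request:
send_rows([
  [[0,0,-0.0283,-0.0093,0.1075,0,1],[0,0,-0.0283,-0.0093,0.1075,0,1],[0,0,-0.0283,-0.0093,0.1075,0,1],[0,0,-0.0283,-0.0093,0.1075,0,1],[0,0,-0.0283,-0.0093,0.1075,0,1],[0,0,-0.0283,-0.0093,0.1075,0,1],[0,0,0,0,0,-0.1,1],[0,0,0,0,0,-0.15,1],[0,0,0,0,0,-0.13,1],[0,0,0,0,0,-0.07,1],[0,0,0,0,0,0,1],[0,0,0,0,0,0,1]],
])

```text
time_s: 6.1
ee_pos: [440.6, -250.8, 44.5]
ee_rot: [-179.9, -0.1, 86.3]
force: [0.4, 0.2, -1.7]
gripper_width: 27.7
gripper_force: 45.0
```

```bash
python3 - <<'E'
from fit import *
s=env.state(); im,d=optics.grab_frame("wrist"); save("w2",im)
C=cam("wrist",s); P=cloud(C,d)
m=(d>0)&(abs(P[...,0]-450)<35)&(P[...,2]>60)&(P[...,2]<98)&(P[...,1]>-110)&(P[...,1]<30); print(m.sum(), rect(P[m]))
u=np.array([.0645,.998]); e=np.array([454.6,-36])-u*45
print(proj(C,[*e,60]),proj(C,[*(e+90*u),60]))
E
```

```text
0 ([0.0, 0.0], [0.0, 0.0], 0.0)
[ 253.31300787 -151.73276693] [ 253.00269009 -493.30050387]
```

View pics/w2.png

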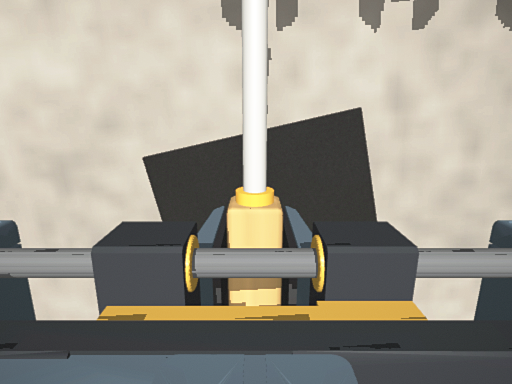

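The wrist view shows the rod straight at column 255, with the tube out of view. I'll check the tip with the fixed cameras.

```bash
python3 - <<'E'
from fit import *
for n in ("top","side"):
    im,d=optics.grab_frame(n); C=cam(n); P=cloud(C,d)
    o=np.array([454.6,-36,0]); w=P-o; lx=w[...,0]*.998-w[...,1]*.0645; ly=w[...,0]*.0645+w[...,1]*.998
    m=(d>0)&(abs(lx)<20)&(ly<-50)&(ly>-125)&(P[...,2]>42)&(P[...,2]<75)
    k=np.c_[lx[m],ly[m],P[...,2][m]]
    print(n,m.sum(),k.mean(0).round(1) if m.sum() else "",np.percentile(k,[2,98],axis=0).round(1) if m.sum() else "")
    if n=="side": save("s2",cv2.resize(im[150:350,150:350],(600,600),interpolation=cv2.INTER_CUBIC))
E
```

```text
top 105 [  0.2 -95.9  62.4] [[  -7.9 -124.2   56.4]
 [   7.6  -73.3   66.8]]
side 12 [   1.7 -120.    61.5] [[  -4.1 -124.    57.8]
 [   6.7 -110.7   63.4]]
```

View pics/s2.png

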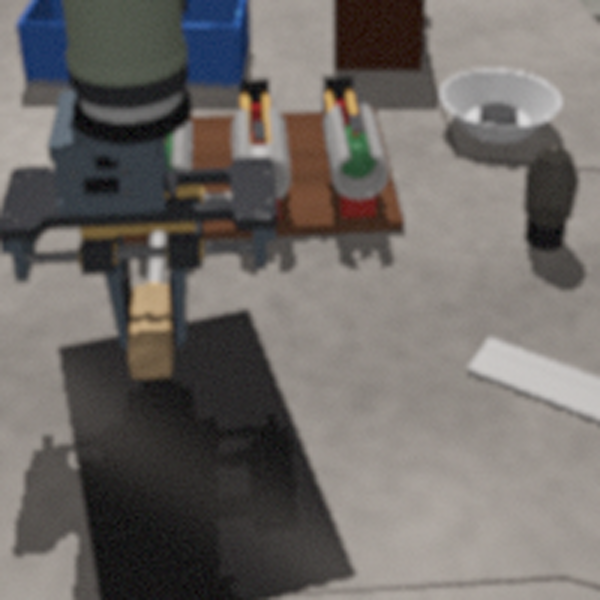

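Side view: gripper over the mat, rod pointing at tube A. By depth, the tip's lateral error is 0.2 mm. Pushing.

Request:
send_rows([
  [[0,0,0,0.0032,0.0499,0,1],[0,0,0,0.0032,0.0499,0,1],[0,0,0,0.0032,0.0499,0,1],[0,0,0,0.0019,0.03,0,1],[0,0,0,0.0019,0.03,0,1],[0,0,0,0.0019,0.03,0,1],[0,0,0,0.0019,0.03,0,1],[0,0,0,0.0019,0.03,0,1],[0,0,0,0.0019,0.03,0,1],[0,0,0,0.0019,0.03,0,1]],
])

```text
time_s: 7.25
ee_pos: [446.7, -180.4, 45.8]
ee_rot: [179.9, 0.2, 86.3]
force: [-0.4, -3.4, -2.1]
gripper_width: 27.5
gripper_force: 45.0
```

Request:
send_rows([
  [[0,0,0,0.0016,0.025,0,1],[0,0,0,0.0016,0.025,0,1],[0,0,0,0.0016,0.025,0,1],[0,0,0,0.0016,0.025,0,1],[0,0,0,0.0016,0.025,0,1],[0,0,0,0.0016,0.025,0,1]],
])

```text
time_s: 7.85
ee_pos: [447.5, -148.6, 45.3]
ee_rot: [-180.0, -0.0, 86.3]
force: [-0.7, -1.0, -2.1]
gripper_width: 27.5
gripper_force: 45.0
```

Request:
send_rows([
  [[0,0,0,0.0016,0.025,0,1],[0,0,0,0.0016,0.025,0,1],[0,0,0,0.0016,0.025,0,1],[0,0,0,0.0016,0.025,0,1],[0,0,0,0.0013,0.02,0,1],[0,0,0,0,0,0,1]],
])

```text
time_s: 8.45
ee_pos: [449.1, -124.5, 45.3]
ee_rot: [-180.0, -0.0, 86.3]
force: [-0.6, 0.2, -2.9]
gripper_width: 28.0
gripper_force: 45.0
```

```bash
cat >> fit.py <<'E'
def plugs():
    "green points ahead of the exits, jig frame"
    im,d=optics.grab_frame("top"); C=cam("top"); P=cloud(C,d); i=im.astype(int)
    w=P-np.array([542.4,3.6,0]); lx=w[...,0]*.998-w[...,1]*.0645; ly=w[...,0]*.0645+w[...,1]*.998
    m=(d>0)&(i[...,1]>i[...,0]+25)&(i[...,1]>i[...,2]+15)&(abs(lx)<140)&(ly>-95)&(ly<110)&(P[...,2]>30)
    n,l,s,c=cv2.connectedComponentsWithStats(m.astype(np.uint8))
    for j in range(1,n):
        if s[j,4]>15:
            k=np.c_[lx[l==j],ly[l==j],P[...,2][l==j]]; print(s[j,4],"jig lo/hi",np.percentile(k,[1,99],axis=0).round(1).tolist(),"world",rect(P[l==j]))
    return im,d
E
python3 - <<'E'
from fit import *
print(env.state()["ee_pos"]); im,d=plugs(); save("t3",cv2.resize(im[130:330,150:350],(600,600),interpolation=cv2.INTER_CUBIC))
E
```

```text
[ 449.07174523 -124.54230373   45.32853111]
86 jig lo/hi [[76.4, -71.0, 62.6], [95.1, -18.6, 79.4]] world ([624.3, -46.7], [53.0, 18.8], 83.56)
229 jig lo/hi [[-100.2, 15.6, 61.3], [-68.7, 65.2, 78.3]] world ([459.6, 49.5], [49.9, 33.5], 88.82)
```

View pics/t3.png

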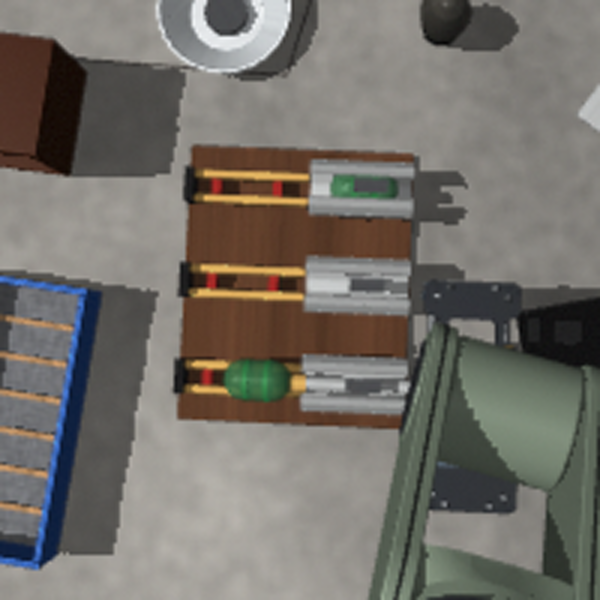

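Plug A lies on its rails at (258,382) in the crop, fully out of the tube. Retract and shift to tube C.

Request:
send_rows([
  [[0,0,0,-0.0032,-0.05,0,1],[0,0,0,-0.0064,-0.0998,0,1],[0,0,0,-0.0064,-0.0998,0,1],[0,0,0,-0.0064,-0.0998,0,1],[0,0,0,-0.0064,-0.0998,0,1],[0,0,0,-0.0064,-0.0998,0,1],[0,0,0,-0.0064,-0.0998,0,1],[0,0,0,0,0,0,1],[0,0,0,0,0,0,1]],
])

```text
time_s: 9.4
ee_pos: [440.4, -255.3, 45.2]
ee_rot: [-180.0, -0.0, 86.2]
force: [0.3, -0.1, -2.9]
gripper_width: 28.0
gripper_force: 45.0
```

Request:
send_rows([
  [[0,0,0,0.1212,-0.0078,0,1],[0,0,0,0.1212,-0.0078,0,1],[0,0,0,0.1212,-0.0078,0,1],[0,0,0,0.1212,-0.0078,0,1],[0,0,0,0.1212,-0.0078,0,1],[0,0,0,0.1212,-0.0078,0,1],[0,0,0,0.1212,-0.0078,0,1],[0,0,0,0,0,0,1],[0,0,0,0,0,0,1]],
])

```text
time_s: 10.3
ee_pos: [610.0, -264.7, 44.7]
ee_rot: [-179.9, -0.0, 86.4]
force: [0.5, -0.3, -2.3]
gripper_width: 27.8
gripper_force: 45.0
```

```bash
python3 - <<'E'
from fit import *
s=env.state(); w=s["ee_pos"]-np.array([542.4,3.6,0]); print("tcp jig",w[0]*.998-w[1]*.0645,w[0]*.0645+w[1]*.998,w[2],s["ee_rot"])
im,d=optics.grab_frame("top"); C=cam("top"); P=cloud(C,d)
w=P-np.array([542.4,3.6,0]); lx=w[...,0]*.998-w[...,1]*.0645-85; ly=w[...,0]*.0645+w[...,1]*.998
m=(d>0)&(abs(lx)<20)&(ly<-95)&(ly>-170)&(P[...,2]>42)&(P[...,2]<75)
k=np.c_[lx[m],ly[m],P[...,2][m]]; print(m.sum(),k.mean(0).round(1),np.percentile(k,[2,98],axis=0).round(1))
E
```

```text
tcp jig 84.7548963530182 -263.41185713880157 44.6906247170789 [-1.79884577e+02 -4.52151272e-02  8.63775197e+01]
87 [  -1.9 -142.9   62.4] [[  -8.8 -168.2   57.3]
 [   4.2 -120.8   67.3]]
```

Request:
send_rows([
  [[0,0,0,0.0082,0.0499,0,1],[0,0,0,0.0032,0.0499,0,1],[0,0,0,0.0032,0.0499,0,1],[0,0,0,0.0019,0.03,0,1],[0,0,0,0.0019,0.03,0,1],[0,0,0,0.0019,0.03,0,1],[0,0,0,0.0019,0.03,0,1],[0,0,0,0.0019,0.03,0,1],[0,0,0,0.0019,0.03,0,1],[0,0,0,0.0019,0.03,0,1]],
])

```text
time_s: 11.35
ee_pos: [616.7, -197.0, 46.1]
ee_rot: [179.8, 0.3, 86.4]
force: [-0.8, -6.5, -1.5]
gripper_width: 27.7
gripper_force: 45.0
```

Request:
send_rows([
  [[0,0,0,0.0019,0.03,0,1],[0,0,0,0.0019,0.03,0,1],[0,0,0,0.0019,0.03,0,1],[0,0,0,0.0016,0.025,0,1],[0,0,0,0.0016,0.025,0,1],[0,0,0,0.0016,0.025,0,1],[0,0,0,0.0016,0.025,0,1],[0,0,0,0.0016,0.025,0,1],[0,0,0,0.0016,0.025,0,1],[0,0,0,0.0016,0.025,0,1],[0,0,0,0.0008,0.012,0,1],[0,0,0,0,0,0,1]],
])

```text
time_s: 12.55
ee_pos: [619.6, -137.9, 45.3]
ee_rot: [-180.0, -0.0, 86.3]
force: [-1.0, 0.3, -1.9]
gripper_width: 27.6
gripper_force: 45.0
```

```bash
python3 - <<'E'
from fit import *
plugs()
E
```

```text
225 jig lo/hi [[67.7, 12.6, 60.5], [100.8, 62.8, 80.2]] world ([628.8, 35.9], [50.5, 34.1], 88.15)
232 jig lo/hi [[-100.2, 13.2, 60.1], [-68.6, 64.8, 76.3]] world ([459.6, 48.5], [52.7, 33.4], 88.25)
```

Request:
send_rows([
  [[0,0,0,-0.0032,-0.05,0,1],[0,0,0,-0.0064,-0.0998,0,1],[0,0,0,-0.0064,-0.0998,0,1],[0,0,0,-0.0064,-0.0998,0,1],[0,0,0,-0.0064,-0.0998,0,1],[0,0,0,-0.0064,-0.0998,0,1],[0,0,0,-0.0064,-0.0998,0,1],[0,0,0,0,0,0.1,1],[0,0,0,0,0,0.2,1],[0,0,0,0,0,0.15,1],[0,0,0,0,0,0,1]],
])

```text
time_s: 13.7
ee_pos: [614.1, -270.5, 140.7]
ee_rot: [179.4, 0.2, 86.3]
force: [0.7, 0.1, -1.4]
gripper_width: 27.9
gripper_force: 45.0
```

Request:
send_rows([
  [[0,0,0.0243,-0.1132,-0.0814,0,1],[0,0,0.0243,-0.1132,-0.0814,0,1],[0,0,0.0243,-0.1132,-0.0814,0,1],[0,0,0.0243,-0.1132,-0.0814,0,1],[0,0,0.0243,-0.1132,-0.0814,0,1],[0,0,0.0243,-0.1132,-0.0814,0,1],[0,0,0.0243,-0.1132,-0.0814,0,1],[0,0,0,0,0,0,1],[0,0,0,0,0,-0.2,1],[0,0,0,0,0,-0.2,1],[0,0,0,0,0,-0.1,1],[0,0,0,0,0,0,1]],
])

```text
time_s: 14.9
ee_pos: [450.6, -380.0, 31.1]
ee_rot: [-179.7, -0.4, 101.6]
force: [-0.2, 0.7, -1.7]
gripper_width: 27.9
gripper_force: 45.0
```

Request:
send_rows([
  [[0,0,0,0,0,-0.05,1],[0,0,0,0,0,-0.04,1],[0,0,0,0,0,-0.02,1],[0,0,0,0,0,0,1],[0,0,0,0,0,0,1]],
])

```text
time_s: 15.4
ee_pos: [453.2, -382.4, 13.9]
ee_rot: [180.0, 0.0, 101.6]
force: [-0.4, -0.2, -2.1]
gripper_width: 27.6
gripper_force: 45.0
```

Request:
send_rows([
  [[0,0,0,0,0,-0.02,1],[0,0,0,0,0,-0.015,1],[0,0,0,0,0,-0.005,1],[0,0,0,0,0,0,1],[0,0,0,0,0,0,1]],
])

```text
time_s: 15.9
ee_pos: [452.8, -382.1, 5.5]
ee_rot: [-180.0, -0.0, 101.6]
force: [-0.6, 1.1, 0.5]
gripper_width: 28.1
gripper_force: 45.0
```

Request:
send_rows([
  [[0,0,0,0,0,0,-0.3],[0,0,0,0,0,0,-0.3],[0,0,0,0,0,0,-0.3],[0,0,0,0,0,0,-0.3],[0,0,0,0,0,0,-0.3],[0,0,0,0,0,0.05,-0.3],[0,0,0,0,0,0.2,-0.3],[0,0,0,0,0,0.25,-0.3],[0,0,0,0,0,0.25,-0.3],[0,0,0,0,0,0.15,-0.3],[0,0,0,0,0,0,-0.3],[0,0,0,0,0,0,-0.3]],
])

```text
time_s: 17.1
ee_pos: [452.9, -382.2, 186.4]
ee_rot: [179.9, 0.1, 101.6]
force: [-0.4, 1.2, -0.6]
gripper_width: 59.0
gripper_force: 0.0
```

```bash
python3 - <<'E'
from fit import *
s=env.state(); print(s["ee_pos"],s["ee_rot"]); drift(); plugs()
E
```

```text
[ 452.87651997 -382.18787185  186.44760658] [1.79932068e+02 8.32396106e-02 1.01612211e+02]
[247, 31, 16, 16, 235] ([425.7, -247.2], [14.9, 12.6], 12.12) [20.  23.1 24.7]
[241, 148, 27, 71, 1775] ([454.6, -389.3], [27.6, 75.0], 12.11) [27.8 29.9 31. ]
218 jig lo/hi [[68.2, 10.7, 59.6], [99.0, 60.4, 77.3]] world ([628.1, 34.9], [53.2, 33.5], 81.76)
228 jig lo/hi [[-100.3, 13.4, 61.4], [-69.1, 63.1, 77.4]] world ([459.8, 48.3], [52.2, 33.5], 86.99)
```

Request:
send_rows([
  [[0,0,-0.0155,0.0033,0.1955,0,-0.3],[0,0,-0.0155,0.0033,0.1955,0,-0.3],[0,0,-0.0155,0.0033,0.1955,0,-0.3],[0,0,-0.0155,0.0033,0.1955,0,-0.3],[0,0,-0.0155,0.0033,0.1955,0,-0.3],[0,0,-0.0155,0.0033,0.1955,0,-0.3],[0,0,-0.0155,0.0033,0.1955,0,-0.3],[0,0,-0.0155,0.0033,0.1955,0,-0.3],[0,0,-0.0155,0.0033,0.1955,0,-0.3],[0,0,-0.0155,0.0033,0.1955,0,-0.3],[0,0,-0.0155,0.0033,0.1955,0,-0.3],[0,0,0,0,0,0,-0.3]],
])

```text
time_s: 18.4
ee_pos: [459.1, 51.5, 183.9]
ee_rot: [-179.8, -0.1, 86.5]
force: [1.0, -0.0, -0.4]
gripper_width: 59.2
gripper_force: 0.0
```

```bash
cat >> fit.py <<'E'
def wplug():
    s=env.state(); im,d=optics.grab_frame("wrist"); C=cam("wrist",s); P=cloud(C,d); i=im.astype(int)
    m=(d>0)&(i[...,1]>i[...,0]+25)&(i[...,1]>i[...,2]+15)&(P[...,2]<140)
    n,l,st,c=cv2.connectedComponentsWithStats(m.astype(np.uint8)); print(s["ee_pos"].round(1),s["ee_rot"].round(1))
    for j in range(1,n):
        if st[j,4]>100: print(st[j].tolist(),rect(P[l==j]),np.percentile(P[l==j][:,2],[5,98]).round(1))
    return im
E
python3 - <<'E'
from fit import *
im=wplug(); save("w5",im)
E
```

```text
[459.1  51.5 183.9] [-1.798e+02 -1.000e-01  8.650e+01]
[239, 159, 37, 60, 1868] ([461.3, 48.7], [56.5, 34.9], 86.51) [60.5 73.4]
[410, 163, 45, 59, 2125] ([629.0, 35.2], [56.0, 34.0], 85.45) [55.7 73.2]
```

View pics/w5.png

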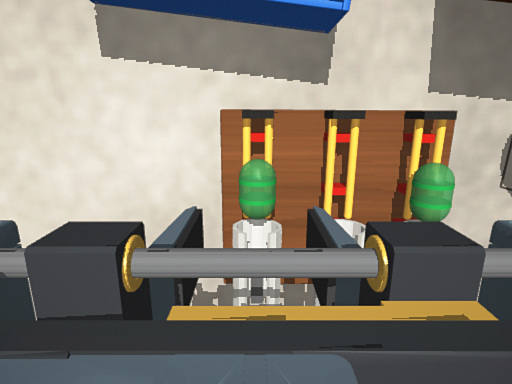

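Wrist view: plug A is at (257,188) and plug C at (432,192), both on the rails. Descend on A.

Request:
send_rows([
  [[0,0,0,0.007,-0.013,-0.15,-0.3],[0,0,0,0,0,-0.2,-0.3],[0,0,0,0,0,-0.15,-0.3],[0,0,0,0,0,-0.1,-0.3],[0,0,0,0,0,-0.06,-0.3],[0,0,0,0,0,-0.03,-0.3],[0,0,0,0,0,0,-0.3],[0,0,0,0,0,0,-0.3]],
], grip_force=18)

```text
time_s: 19.25
ee_pos: [461.8, 44.8, 47.6]
ee_rot: [180.0, 0.0, 86.2]
force: [0.0, -0.0, 0.4]
gripper_width: 59.1
gripper_force: 0.0
```

```bash
python3 - <<'E'
from fit import *
wplug()
E
```

```text
[461.8  44.8  47.6] [180.    0.   86.2]
[219, 184, 68, 64, 3684] ([462.2, 60.2], [33.6, 36.1], 86.58) [59.1 73.2]
[229, 278, 48, 12, 411] ([460.0, 26.6], [11.5, 25.4], 85.65) [65.4 72.7]
```

Request:
send_rows([
  [[0,0,0,0,0.018,-0.012,-0.3],[0,0,0,0,0,0,1],[0,0,0,0,0,0,1],[0,0,0,0,0,0,1],[0,0,0,0,0,0,1],[0,0,0,0,0,0,1],[0,0,0,0,0,0,1],[0,0,0,0,0,0,1]],
])

```text
time_s: 20.1
ee_pos: [461.1, 49.0, 45.1]
ee_rot: [-180.0, -0.0, 86.3]
force: [-2.6, 1.2, 5.9]
gripper_width: 35.8
gripper_force: 18.0
```

Request:
send_rows([
  [[0,0,0,0,0,0.02,1],[0,0,0,0,0,0.05,1],[0,0,0,0,0,0.1,1],[0,0,0,0,0,0.15,1],[0,0,0,0,0,0.15,1],[0,0,0,0,0,0.1,1],[0,0,0,0,0,0,1],[0,0,0,0,0,0,1]],
])

```text
time_s: 20.9
ee_pos: [461.5, 48.8, 158.9]
ee_rot: [180.0, 0.0, 86.3]
force: [0.2, -0.1, -0.3]
gripper_width: 35.9
gripper_force: 18.0
```

```bash
python3 - <<'E'
from fit import *
wplug()
c=np.array([434.6,275.5]); a=np.radians(-10.3); x=np.array([np.cos(a),np.sin(a)])
for k in (-66,0,66): print(k,c+k*x)
E
```

```text
[461.5  48.8 158.9] [180.    0.   86.3]
[419, 163, 50, 65, 2580] ([641.5, 18.3], [49.9, 91.3], 38.72) [54.9 73.1]
-66 [369.6635875 287.3009462]
0 [434.6 275.5]
66 [499.5364125 263.6990538]
```

Request:
send_rows([
  [[0,0,-0.0092,-0.0574,0.149,0,1],[0,0,-0.0092,-0.0574,0.149,0,1],[0,0,-0.0092,-0.0574,0.149,0,1],[0,0,-0.0092,-0.0574,0.149,0,1],[0,0,-0.0092,-0.0574,0.149,0,1],[0,0,-0.0092,-0.0574,0.149,0,1],[0,0,-0.0092,-0.0574,0.149,0,1],[0,0,-0.0092,-0.0574,0.149,0,1],[0,0,0,0,0,0,1],[0,0,0,0,0,0,1]],
])

```text
time_s: 21.95
ee_pos: [368.8, 287.0, 157.6]
ee_rot: [-179.9, 0.2, 79.8]
force: [0.7, 0.4, -1.2]
gripper_width: 35.6
gripper_force: 18.0
```

```bash
python3 - <<'E'
from fit import *
s=env.state(); print(s["ee_pos"],s["ee_rot"]); im,d=optics.grab_frame("wrist"); C=cam("wrist",s)
for k in (-80,-52,-14,14,52,80):
  a=np.radians(-10.3);R=np.array([[np.cos(a),-np.sin(a)],[np.sin(a),np.cos(a)]])
  p=[proj(C,[*(R@[k,q]+[434.6,275.5]),14]) for q in (-57,57)]
  cv2.line(im,tuple(int(v) for v in p[0]),tuple(int(v) for v in p[1]),(255,0,255),1)
save("w6",im)
E
```

```text
[368.84570193 286.98261949 157.55148272] [-1.79902510e+02  1.57041298e-01  7.97568054e+01]
```

View pics/w6.png

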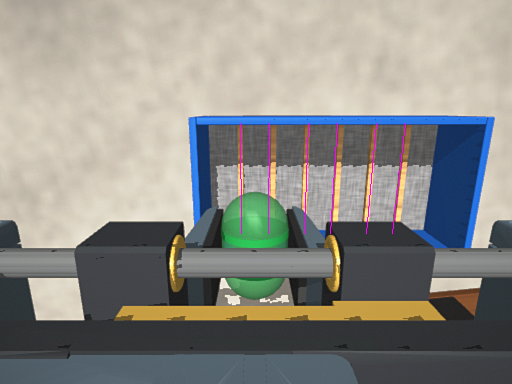

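Ribs line up with the projected lines, and the held plug (255,245) is centred between the first two. Lowering.

Request:
send_rows([
  [[0,0,0,0.004,0,-0.1,1],[0,0,0,0,0,-0.15,1],[0,0,0,0,0,-0.15,1],[0,0,0,0,0,-0.12,1],[0,0,0,0,0,-0.06,1],[0,0,0,0,0,-0.05,1],[0,0,0,0,0,0,1],[0,0,0,0,0,0,1]],
])

```text
time_s: 22.8
ee_pos: [371.0, 287.0, 33.2]
ee_rot: [180.0, -0.0, 79.6]
force: [0.1, 0.0, -1.0]
gripper_width: 35.5
gripper_force: 18.0
```

Request:
send_rows([
  [[0,0,0,0,0,-0.02,1],[0,0,0,0,0,-0.02,1],[0,0,0,0,0,-0.015,1],[0,0,0,0,0,0,1],[0,0,0,0,0,0,1]],
])

```text
time_s: 23.3
ee_pos: [370.5, 287.4, 22.0]
ee_rot: [180.0, 0.0, 79.7]
force: [-0.4, 0.2, -1.7]
gripper_width: 35.8
gripper_force: 18.0
```

Request:
send_rows([
  [[0,0,0,0,0,-0.015,1],[0,0,0,0,0,-0.01,1],[0,0,0,0,0,-0.005,1],[0,0,0,0,0,0,1],[0,0,0,0,0,0,1]],
])

```text
time_s: 23.8
ee_pos: [370.5, 287.3, 15.9]
ee_rot: [180.0, 0.0, 79.6]
force: [-0.0, -0.2, -0.0]
gripper_width: 35.6
gripper_force: 18.0
```

Request:
send_rows([
  [[0,0,0,0,0,-0.004,1],[0,0,0,0,0,-0.003,1],[0,0,0,0,0,0,1],[0,0,0,0,0,0,1]],
])

```text
time_s: 24.2
ee_pos: [370.6, 287.4, 15.5]
ee_rot: [180.0, -0.0, 79.6]
force: [-1.4, -0.8, 7.4]
gripper_width: 35.3
gripper_force: 18.0
```

Request:
send_rows([
  [[0,0,0,0,0,0,-0.05],[0,0,0,0,0,0,-0.05],[0,0,0,0,0,0,-0.05],[0,0,0,0,0,0,-0.05],[0,0,0,0,0,0.05,-0.05],[0,0,0,0,0,0.15,-0.05],[0,0,0,0,0,0.2,-0.05],[0,0,0,0,0,0.2,-0.05],[0,0,0,0,0,0.2,-0.05],[0,0,0,0,0,0.05,-0.3],[0,0,0,0,0,0,-0.3]],
])

```text
time_s: 25.3
ee_pos: [371.2, 287.9, 186.6]
ee_rot: [179.8, -0.2, 79.6]
force: [-0.1, 0.5, -0.7]
gripper_width: 58.7
gripper_force: 0.0
```

```bash
python3 - <<'E'
from fit import *
im=wplug()
E
```

```text
[371.2 287.9 186.6] [179.8  -0.2  79.6]
[237, 153, 34, 55, 1552] ([370.7, 286.8], [56.9, 35.3], 80.45) [31.  43.9]
```

Request:
send_rows([
  [[0,0,0.0074,0.129,-0.1263,0,-0.3],[0,0,0.0074,0.129,-0.1263,0,-0.3],[0,0,0.0074,0.129,-0.1263,0,-0.3],[0,0,0.0074,0.129,-0.1263,0,-0.3],[0,0,0.0074,0.129,-0.1263,0,-0.3],[0,0,0.0074,0.129,-0.1263,0,-0.3],[0,0,0.0074,0.129,-0.1263,0,-0.3],[0,0,0.0074,0.129,-0.1263,0,-0.3],[0,0,0.0074,0.129,-0.1263,0,-0.3],[0,0,0.0074,0.129,-0.1263,0,-0.3],[0,0,0,0,0,0,-0.3],[0,0,0,0,0,0,-0.3]],
])

```text
time_s: 26.55
ee_pos: [627.3, 34.3, 181.7]
ee_rot: [-179.7, 0.0, 86.2]
force: [-0.1, 0.7, 0.2]
gripper_width: 59.4
gripper_force: 0.0
```

```bash
python3 - <<'E'
from fit import *
im=wplug(); plugs()
E
```

```text
[627.3  34.3 181.7] [-179.7    0.    86.2]
[240, 156, 38, 60, 1908] ([630.8, 34.6], [56.8, 35.0], 85.41) [61.  73.3]
```

Request:
send_rows([
  [[0,0,0,0.01,0.004,-0.15,-0.3],[0,0,0,0,0,-0.2,-0.3],[0,0,0,0,0,-0.15,-0.3],[0,0,0,0,0,-0.1,-0.3],[0,0,0,0,0,-0.06,-0.3],[0,0,0,0,0,-0.025,-0.3],[0,0,0,0,0,0,-0.3],[0,0,0,0,0,0,-0.3]],
])

```text
time_s: 27.45
ee_pos: [631.2, 35.8, 48.8]
ee_rot: [179.9, -0.0, 86.3]
force: [0.4, -0.4, -0.0]
gripper_width: 59.4
gripper_force: 0.0
```

```bash
python3 - <<'E'
from fit import *
im=wplug()
E
```

```text
[631.2  35.8  48.8] [179.9  -0.   86.3]
[220, 191, 67, 57, 3157] ([626.9, 46.8], [43.8, 31.7], 7.19) [58.5 73.3]
[226, 278, 55, 19, 741] ([629.0, 15.5], [16.6, 27.9], 67.61) [65.4 73. ]
```

Request:
send_rows([
  [[0,0,0,-0.004,-0.003,-0.018,-0.3],[0,0,0,0,0,0,1],[0,0,0,0,0,0,1],[0,0,0,0,0,0,1],[0,0,0,0,0,0,1],[0,0,0,0,0,0,1],[0,0,0,0,0,0,1],[0,0,0,0,0,0,1]],
])

```text
time_s: 28.3
ee_pos: [630.4, 34.9, 44.2]
ee_rot: [179.9, -0.0, 86.3]
force: [1.7, -0.5, 0.1]
gripper_width: 35.3
gripper_force: 18.0
```

Request:
send_rows([
  [[0,0,0,0,0,0.02,1],[0,0,0,0,0,0.05,1],[0,0,0,0,0,0.1,1],[0,0,0,0,0,0.15,1],[0,0,0,0,0,0.15,1],[0,0,0,0,0,0.1,1],[0,0,0,0,0,0,1],[0,0,0,0,0,0,1]],
])

```text
time_s: 29.1
ee_pos: [629.0, 34.9, 157.8]
ee_rot: [-180.0, 0.0, 86.3]
force: [-0.1, 0.4, -1.8]
gripper_width: 35.7
gripper_force: 18.0
```

Request:
send_rows([
  [[0,0,-0.0082,-0.0719,0.1271,0,1],[0,0,-0.0082,-0.0719,0.1271,0,1],[0,0,-0.0082,-0.0719,0.1271,0,1],[0,0,-0.0082,-0.0719,0.1271,0,1],[0,0,-0.0082,-0.0719,0.1271,0,1],[0,0,-0.0082,-0.0719,0.1271,0,1],[0,0,-0.0082,-0.0719,0.1271,0,1],[0,0,-0.0082,-0.0719,0.1271,0,1],[0,0,-0.0082,-0.0719,0.1271,0,1],[0,0,0,0,0,0,1],[0,0,0,0,0,0,1]],
])

```text
time_s: 30.2
ee_pos: [499.2, 263.5, 156.4]
ee_rot: [-179.9, 0.1, 79.8]
force: [0.6, 0.2, -1.2]
gripper_width: 35.6
gripper_force: 18.0
```

```bash
python3 - <<'E'
from fit import *
f=np.load("top1.npz"); P=cloud(cam("top"),f["d"])
m=(f["d"]>0)&(P[...,2]>85)&(P[...,2]<150)&(P[...,1]>130)&(P[...,0]<900); q=P[m]
print("radio",rect(q),q[:,0].min(), q[q[:,1]<320][:,0].min())
s=env.state(); print(s["ee_pos"],s["ee_rot"]); im,d=optics.grab_frame("wrist"); C=cam("wrist",s)
for k in (-80,-52,-14,14,52,80):
  a=np.radians(-10.3);R=np.array([[np.cos(a),-np.sin(a)],[np.sin(a),np.cos(a)]])
  p=[proj(C,[*(R@[k,w]+[434.6,275.5]),14]) for w in (-57,57)]
  cv2.line(im,tuple(int(v) for v in p[0]),tuple(int(v) for v in p[1]),(255,0,255),1)
save("w7",im)
E
```

```text
radio ([716.9, 321.7], [223.1, 103.3], 80.61) 648.9814452463116 648.9814452463116
[499.20433658 263.45565701 156.44404709] [-1.79874200e+02  1.39129919e-01  7.97566719e+01]
```

View pics/w7.png

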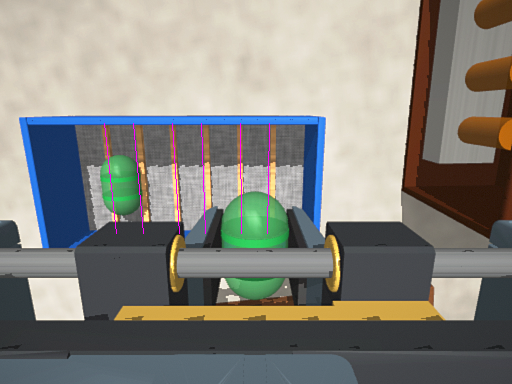

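Plug A lies in the left cradle (122,185). The held plug C is centred on the right cradle, and the radio is well clear. Lowering.

Request:
send_rows([
  [[0,0,0,0.004,0,-0.1,1],[0,0,0,0,0,-0.15,1],[0,0,0,0,0,-0.15,1],[0,0,0,0,0,-0.12,1],[0,0,0,0,0,-0.06,1],[0,0,0,0,0,-0.05,1],[0,0,0,0,0,-0.02,1],[0,0,0,0,0,-0.02,1],[0,0,0,0,0,-0.01,1],[0,0,0,0,0,0,1],[0,0,0,0,0,0,1]],
])

```text
time_s: 31.35
ee_pos: [501.4, 263.9, 22.5]
ee_rot: [179.9, -0.0, 79.7]
force: [-0.2, 0.3, -1.9]
gripper_width: 35.6
gripper_force: 18.0
```

Request:
send_rows([
  [[0,0,0,0,0,-0.012,1],[0,0,0,0,0,-0.01,1],[0,0,0,0,0,-0.005,1],[0,0,0,0,0,0,1],[0,0,0,0,0,0,1]],
])

```text
time_s: 31.85
ee_pos: [501.0, 263.7, 16.5]
ee_rot: [-180.0, 0.0, 79.7]
force: [-0.5, 0.1, -1.9]
gripper_width: 35.6
gripper_force: 18.0
```

Request:
send_rows([
  [[0,0,0,0,0,-0.005,1],[0,0,0,0,0,-0.004,1],[0,0,0,0,0,0,1],[0,0,0,0,0,0,1]],
])

```text
time_s: 32.25
ee_pos: [501.1, 263.7, 14.7]
ee_rot: [180.0, 0.0, 79.7]
force: [-0.3, 0.4, -1.6]
gripper_width: 35.5
gripper_force: 18.0
```

Request:
send_rows([
  [[0,0,0,0,0,-0.004,1],[0,0,0,0,0,0,1],[0,0,0,0,0,0,1]],
])

```text
time_s: 32.55
ee_pos: [501.1, 263.7, 14.6]
ee_rot: [180.0, -0.0, 79.7]
force: [-1.5, -1.0, 6.0]
gripper_width: 35.3
gripper_force: 18.0
```

Request:
send_rows([
  [[0,0,0,0,0,0,-0.05],[0,0,0,0,0,0,-0.05],[0,0,0,0,0,0,-0.05],[0,0,0,0,0,0,-0.05],[0,0,0,0,0,0.05,-0.05],[0,0,0,0,0,0.15,-0.05],[0,0,0,0,0,0.2,-0.05],[0,0,0,0,0,0.2,-0.05],[0,0,0,0,0,0.2,-0.05],[0,0,0,0,0,0.05,-0.3],[0,0,0,0,0,0,-0.3]],
])

```text
time_s: 33.65
ee_pos: [502.0, 264.2, 186.3]
ee_rot: [179.8, -0.2, 79.7]
force: [0.0, 0.5, -0.4]
gripper_width: 58.3
gripper_force: 0.0
```

Request:
send_rows([
  [[0,0,0,-0.1,-0.2,0.05,-0.3],[0,0,0,-0.1,-0.2,0.05,-0.3],[0,0,0,-0.1,-0.2,0,-0.3],[0,0,0,-0.1,-0.2,0,-0.3],[0,0,0,0,0,0,-0.3],[0,0,0,0,0,0,-0.3]],
])

```text
time_s: 34.25
ee_pos: [420.1, 103.1, 202.8]
ee_rot: [-179.9, 0.0, 79.6]
force: [0.8, 0.3, -0.0]
gripper_width: 59.3
gripper_force: 0.0
```

```bash
python3 - <<'E'
from fit import *
wplug(); im,d=optics.grab_frame("top"); save("t8",cv2.resize(im[100:350,60:440],None,fx=2,fy=2,interpolation=cv2.INTER_CUBIC))
P=cloud(cam("top"),d); i=im.astype(int); m=(d>0)&(i[...,1]>i[...,0]+25)&(i[...,1]>i[...,2]+15)&(P[...,1]>180)&(P[...,2]>10)&(P[...,2]<80)
n,l,s,c=cv2.connectedComponentsWithStats(m.astype(np.uint8))
for j in range(1,n):
    if s[j,4]>15: print(rect(P[l==j]),P[l==j][:,2].max())
E
```

```text
[420.1 103.1 202.8] [-179.9    0.    79.6]
[153, 0, 38, 39, 1243] ([365.5, 272.6], [33.1, 42.6], 82.0) [28.9 44. ]
[288, 0, 37, 38, 1195] ([498.1, 248.4], [32.0, 35.3], 77.62) [29.4 43.8]
([500.2, 262.6], [54.6, 33.3], 79.58) 47.904678398071404
```

View pics/t8.png

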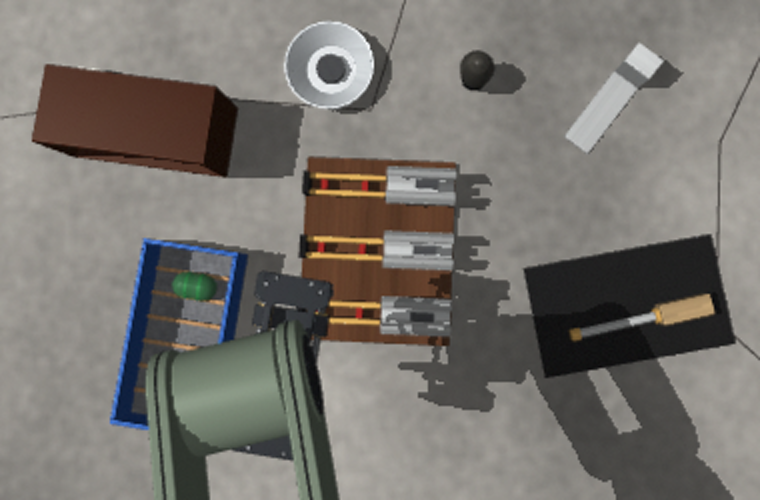

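The top view shows plug C in the crate (193,287). The wrist camera places both plugs at floor height, with tops at 44 mm. The drift is on the mat, the tubes are empty and the bystanders haven't moved.

```bash
python3 -c "
from workcell import env; print(env.job_done())"
```

```text
the job is handed in; nothing more can be done
None
```

I pushed insulators A and C out with the drift (tube B was empty), laid the drift back on the mat and lowered both insulators into the crate. The job is handed in at about 34 s, and the hand-in returned no verdict.

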